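Clamp a carving blank until the torque knob clicks

TASK

First slide the carrier with the half-carved blank fully home against the clamp pillar on the sloping carving stand. Then turn the steel hexagonal knob of the clamp clockwise until its detent clicks, and leave it resting in that click. Do not disturb the tools and the jar on the bench.

Things in the scene. Friction and masses are not known exactly. Their poses are not given: they have to be found in the camera images.
- stand: wooden carving stand, fixed to the bench; origin on the bench under the deck's middle, x level towards its high rear edge, y left, z up. It carries a plywood deck that slopes up at 32 degrees towards +x, so work on it needs a tool tilted by 32 degrees.
- deck: sloping deck; origin on its upper face, 105 mm above the bench. Axes: x = u up the slope, y = v to the left, z = w out of the face. Spans u -150..150, v -200..240 mm. Grey clamp pillar 70 x 70 mm at u 30, v -120, top at w 40; from it a dark steel nose 50 mm wide (u 5..55, w 32..40) reaches over the blank's edge to v -46.
- sled_grip (a point): middle of the carrier's upright wooden grip: 14 mm thick (v), 44 long (u), from w 8 (carrier plate's top) to 52; this point is at w 36, where fingertips clear the plate. Axes as the deck's. The pale blank, 150 x 150 mm, top at w 28, begins 33 mm from the grip's -v face; the plate ends 17 mm beyond its +v face.
- sled (a joint): place of the carrier along v in m: 0 = fully home, the blank's edge against the pillar and a firm stop. It starts 0.03 to 0.08 out, towards +v; slides straight along v with about 2.5 N friction and stays where left.
- knob_grip (a point): on the axis of the steel hexagonal knob over the pillar, at w 84, the height to grip. Hexagon 36 mm across flats (flats 20.8 long), w 62 to 94, on a 74 mm round flange (w 58 to 62) that turns with it, over an 80 mm grey housing. z = turning axis (= w), x at right angles to a pair of flats (others at +-60 degrees). Clockwise from above = negative about z. Stays where left.
- pin (a joint): radial travel in m of the detent pin, a 7 mm steel pin sticking out of the housing's rim under the flange. Starts at 0 (plain track). It clicks after 1.4 to 2.9 rad clockwise (hidden, varies): over the last 0.3 rad the pin climbs 1 to 2 mm, the knob resisting with up to 0.4 N m, then snaps to -0.004 in a notch. Notch 0.58 rad crest to crest; past an equal second crest the pin is at 0 again.
- mallet: wooden mallet lying on the bench (bystander): head 65 x 110 x 60 mm with a handle 150 mm long towards its -x; origin under the head
- gouge: carving gouge lying on the bench (bystander), 225 mm long, 22 mm thick; origin under its middle, blade towards +x
- sander: cork sanding block on the bench (bystander), 100 x 60 x 35 mm; origin under its middle
- jar: amber glass jar with a steel lid on the bench (bystander), 64 mm across, 90 mm tall; origin under its middle

How it is judged:
By the outcome, as a careful person would: the job done as asked, in the order asked, and still so for the second after the job is handed in, with the robot touching nothing.
It also fails if it takes over 64 s, if anything falls off the work surface, if the arm or the gripper's body presses on something with over 40 N, if the wrist force passes 120 N, or if a joint passes its speed limit or range.

ROBOT

A 6-joint arm with a two-finger parallel gripper is mounted at the origin on the work surface. World frame = base frame: x ahead of the robot, y to its left, z up, the work surface at z = 0. Lengths are in mm, angles in rad, forces in N, time in s.
With the tool pointing down it reaches from about 275 to 750 mm from the base axis. Payload 10.2 kg.
Tool frame: the origin (TCP) lies between the finger pads; the fingertips stand 8 mm ahead of it and the grasp point (between the pads) lies 11 mm behind it; z points along the fingers, x is the direction in which the jaws open and shut, and the axes are right-handed (so a half turn about z gives the same grasp; the last joint's range is limited). The gripper opens to 85 mm and grips with 20 to 120 N. Pads are 22 mm wide; open, the fingers measure 114 mm over their backs; the gripper's body (76 mm by 85 mm) begins 54 mm behind the grasp point. The pads swing forward as they close: fully open they stand 13 mm farther back than shut.
Start: joints at [1.005, 0.313, 1.498, -0, 1.331, -0.223], TCP at [176.479, 494.456, 211.994] pointing down, gripper open.
Joint ranges: [-2.94, 2.94], [-0.97, 2.17], [0.19, 2.56], [-1.23, 4.37], [0.02, 3.11], [-2.88, 2.88]. Speed limits (rad/s): [2.39, 2.39, 3.01, 3.14, 3.14, 3.14].

INTERFACE

Orientations are given as a unit quaternion [w, x, y, z].
In Python, from rig import sense, eyes, ctrl gives the robot as it stands.
- The arm moves only by the tool move_arm, never from a script. Its argument "rows" is a list that holds one entry, the list of rows, each a list of 5 numbers: the shift along the tool's x, y, z in mm, then the turn about the tool's z in units of 6 degrees (1.0 is 6 degrees), then the gripper command: -1 is shut, 1 is fully open, values between are in proportion. In form: [[[dx, dy, dz, roll, jaw], ...]]. A call has 1 to 12 rows; each row is the pose to reach, as a shift and turn from the pose measured when the call began, along the tool's axes at that moment; what a row does not reach only later rows make up. A row lasts 1/8 s, in which the tool goes at most 62.5 mm and 10.7 degrees, less where a joint would pass 70% of its speed; a pose out of reach is approached as far as the arm can. A call with a gripper value outside its range is refused whole. The fingers move at their own pace and stop on an object; "squeeze" is the grip in N (left out, the last holds). Time passes only in rows, so rows that repeat a pose let the fingers close. It gives the time, the measured TCP pose, the force and the opening at its end, in the units of the state.
- sense(): the state, without advancing time (a new reading comes with each control period).
- eyes.capture(name): name is "scene" or "top" or "wrist"; returns a dict with "color" (400x640x3 uint8, blue, green, red), "vertical_fov" (degrees; the focal length in pixels is half the picture's height over the tangent of half this angle, whatever the lens; pixels are square), "cx", "cy" (the principal point, pixels), "k1" (the pictures are not rectified: a ray, as slopes to the right and down, at radius r is drawn at 1 + k1 r^2 times it, then the intrinsics apply), "xyz" and "attitude" of the camera in the world. Camera axes: x right, y down, z forward; pixel columns grow to the right and rows downward; lengths in mm; the calibration is good to about 2 mm. A picture is of the moment at which its call begins. There is no depth.
- ctrl.finish_job(): hands the job in, once; it reports no verdict.
The state is a dict: "time_s": time; "joints": joint angles; "dq": joint speeds; "tau": joint torques, N m; "eef_pos": TCP position; "ee_rot": TCP orientation; "force": force on the tool from outside, world axes, zero at the start; "wrist_torque": the same for the moment, N m; "grip_width": opening from 0.0 (shut) to 1.0 (fully open).
Only numpy, scipy, OpenCV 4.12 (cv2) and the standard library are available. Lean on these libraries where they do the work, as an engineer would, in place of code of your own. Each camera call takes 0.05 s, during which the arm holds its last target. There are 200 camera calls.

## Working session

There is one attempt and no reset: what is moved stays moved. The work goes in short steps, Python scripts to look and compute and a tool call to move; the robot and the scene stay as the last step left them, time stands still between calls to the robot, and variables do not carry over. Pictures are saved under pics/ and viewed, about 8 in all and at most 12, crops included, and the job is handed in when it is done.

Besides the shell and the picture viewer there is one more tool, called after "Request:" by a JSON object that holds its "api" and its "payload", one argument or row to a line. move_arm: Moves the arm, as the interface text tells. Its arguments: {"type":"object","properties":{"rows":{"type":"array","items":{"type":"array","items":{"type":"array","items":{"type":"number"}}}},"squeeze":{"type":"number"}},"required":["rows"]}

```bash
mkdir -p pics; ls
python3 - <<'E'
from rig import sense,eyes
import cv2
print(sense())
for n in("scene","top"):
    c=eyes.capture(n); cv2.imwrite(f"pics/{n}0.png",c["color"]); print({k:v for k,v in c.items() if k!="color"})
E
```

```text
pics
{'time_s': 0.0, 'joints': array([ 1.00456495e+00,  3.13454149e-01,  1.49844239e+00,  2.17262969e-05,
        1.33100495e+00, -2.23378571e-01]), 'dq': array([-0.00016143,  0.00074359,  0.0006385 , -0.00076238, -0.00031022,
        0.00061084]), 'tau': array([ 1.80648349e-04, -4.12259102e+01, -2.59748948e+01, -1.43064067e-04,
        4.03569342e-03, -7.18898605e-06]), 'eef_pos': array([176.33132791, 494.20110369, 211.43097644]), 'ee_rot': array([ 2.39404214e-04,  8.17367581e-01,  5.76116142e-01, -6.09144198e-04]), 'force': array([0.19126565, 0.08979741, 0.07688367]), 'wrist_torque': array([-0.01689755, -0.02186867,  0.0280319 ]), 'grip_width': 1.0011606887899438}
{'vertical_fov': 56.960664991223254, 'cx': 322.6929040741913, 'cy': 201.3394672942069, 'k1': -0.02033083470086161, 'xyz': array([1475.37552483,  265.82766833,  917.70760472]), 'attitude': array([-0.27361138,  0.55215867,  0.70765737, -0.34565686])}
{'vertical_fov': 52.145325534967185, 'cx': 313.68257994019376, 'cy': 194.1567762969445, 'k1': -0.04224425811878886, 'xyz': array([ 362.30284548,   33.27489828, 1217.78572353]), 'attitude': array([ 0.02938135, -0.70486101,  0.70703516, -0.04908129])}
```

View pics/scene0.png

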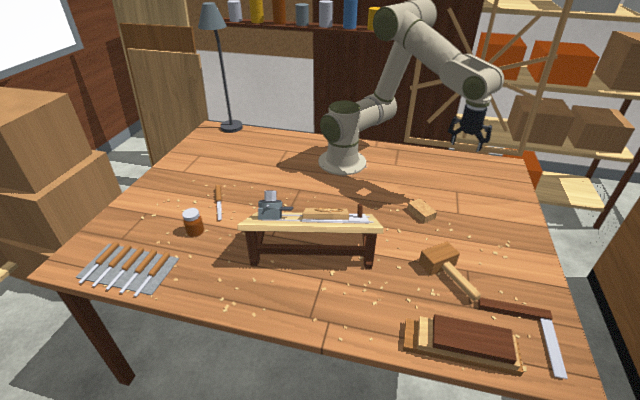

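View pics/top0.png

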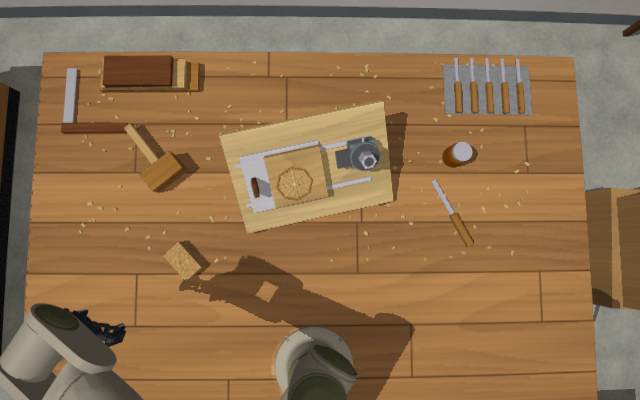

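The pictures show the deck in the top view with corners near (220,136), (383,102), (393,200), (247,232); the knob is near (367,158) and the grip near (255,187). Next I measure the deck pose, grip and knob.

```bash
cat > h.py <<'E'
import numpy as np,cv2
from rig import sense,eyes,ctrl
from scipy.spatial.transform import Rotation as R
def rot(q): return R.from_quat(np.roll(q,-1)).as_matrix()
def cam(c):
    f=200/np.tan(np.radians(c["vertical_fov"]/2)); return f,rot(c["attitude"]),np.array(c["xyz"])
def K(c):
    f=cam(c)[0]; return np.array([[f,0,c["cx"]],[0,f,c["cy"]],[0,0,1.]]),np.array([c["k1"],0,0,0,0.])
def rays(c,px):
    k,d=K(c); p=cv2.undistortPoints(np.float64(px).reshape(-1,1,2),k,d).reshape(-1,2)
    v=np.c_[p,np.ones(len(p))]@cam(c)[1].T; return v
def onplane(c,px,n,p0):
    v=rays(c,px); o=cam(c)[2]; n=np.asarray(n,float); return o+v*(((p0-o)@n)/(v@n))[:,None]
def proj(c,P):
    k,d=K(c); f,Rm,o=cam(c); p=(np.atleast_2d(P)-o)@Rm; return cv2.projectPoints(p,np.zeros(3),np.zeros(3),k,d)[0].reshape(-1,2)
s32,c32=np.sin(np.radians(32)),np.cos(np.radians(32))
def deckR(yaw): return R.from_euler('zy',[yaw,-32*np.pi/180]).as_matrix() # cols u,v,w
E
python3 - <<'E'
from h import *
c=eyes.capture("top"); im=c["color"]
hsv=cv2.cvtColor(im,cv2.COLOR_BGR2HSV)
print(hsv[[220,145,190],[260,230,380]],hsv[215,200],hsv[185,255],hsv[200,262],hsv[158,367])
m=cv2.inRange(hsv,(10,60,150),(30,140,255)); b=np.zeros_like(m); b[95:240,212:400]=m[95:240,212:400]
cv2.imwrite("pics/m.png",b)
cs,_=cv2.findContours(cv2.morphologyEx(b,cv2.MORPH_OPEN,np.ones((5,5))),0,2); h=cv2.convexHull(max(cs,key=cv2.contourArea))
q=cv2.approxPolyDP(h,6,True).reshape(-1,2); print(q)
if 1:
    nom=np.float64([[220,136],[383,102],[393,200],[247,232]])
    q=np.array([h.reshape(-1,2)[np.argmin(np.linalg.norm(h.reshape(-1,2)-n,axis=1))] for n in nom],float)
    print(q)
    uv=np.array([[150,240],[150,-200],[-150,-200],[-150,240]],float)
    P=np.array([onplane(c,[p],[0,0,1],np.array([0,0,105+u*s32]))[0][:2] for p,(u,v) in zip(q,uv)])
    L=np.c_[uv[:,0]*c32,uv[:,1]]
    A=L-L.mean(0);B=P-P.mean(0); yaw=np.arctan2((A[:,0]*B[:,1]-A[:,1]*B[:,0]).sum(),(A*B).sum())
    r=np.array([[np.cos(yaw),-np.sin(yaw)],[np.sin(yaw),np.cos(yaw)]]); o=P.mean(0)-r@L.mean(0)
    print(yaw,o,(L@r.T+o-P))
    O=np.r_[o,105]; D=deckR(yaw)
    for n in("top","scene"):
        cc=eyes.capture(n); i=cc["color"].copy()
        pts=np.array([[u,v,0] for u,v in uv]+[[30,-120,84],[30,-120,94]])
        for p in proj(cc,O+pts@D.T): cv2.circle(i,tuple(int(round(x)) for x in p),1,(255,0,255),-1)
        cr=i[90:240,200:420] if n=="top" else i[170:280,220:410]
        cv2.imwrite(f"pics/{n}1.png",cv2.resize(cr,None,fx=3,fy=3,interpolation=cv2.INTER_CUBIC))
a=cv2.imread("pics/top1.png"); b=cv2.imread("pics/scene1.png");
E
```

```text
[[ 20 103 185]
 [ 20 101 194]
 [ 20 103 191]] [ 15 143 170] [ 12 171  97] [150   6 184] [130   9  87]
[[383 102]
 [391 201]
 [246 231]
 [220 135]]
[[220. 135.]
 [383. 102.]
 [392. 200.]
 [247. 232.]]
0.21063490138064994 [557.99152871 -12.67016929] [[ 0.91265185  3.56852766]
 [ 2.92687051 -2.16851855]
 [-2.08161993 -3.3509257 ]
 [-1.75790243  1.95091659]]
```

View pics/top1.png

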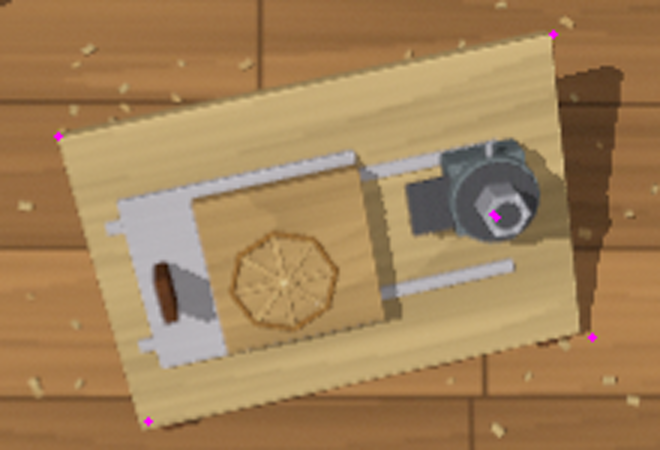

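The projected corners lie within about 4 mm of the deck's. The knob's top centre is at about px (369.5,160.7) and the grip's top at about (255,187.7). I raise the arm over the bearing of the stand now.

Request:
{"api": "move_arm", "payload": {
  "rows": [
    [[0,0,-60,0,1],[0,0,-120,-1,1],[-30,60,-180,-2,1],[-60,120,-238,-3,1],[-90,180,-238,-4,1],[-110,240,-238,-5.28,1],[-130,300,-238,-5.28,1],[-150,350,-238,-5.28,1],[-170,400,-238,-5.28,1],[-190,450,-238,-5.28,1],[-211,510,-238,-5.28,1],[-211,510,-238,-5.28,1]]
  ]
}}

```text
time_s: 1.75
eef_pos: [587.9, 121.7, 448.0]
ee_rot: [-0.001, 0.63, 0.776, -0.001]
force: [-0.5, 0.2, -0.5]
grip_width: 0.999
```

Run:
```python
from h import *
s=sense(); print(s["time_s"],s["joints"].round(3),s["eef_pos"].round(1)); M=rot(s["ee_rot"]); print(M.round(3))
c=eyes.capture("top")
yaw=.2106;D=deckR(yaw);O=np.array([558,-12.7,105])
for n,p,w in(("knob",(369.5,160.7),94),("grip",(255,187.7),52),("blankedgeUL",(193/3+200,197/3+90),28),("blankLL",(227/3+200,354/3+90),28),("UR",(359/3+200,167/3+90),28),("LR",(383/3+200,318/3+90),28)):
    P=onplane(c,[p],D[:,2],O+w*D[:,2])[0]; print(n,P.round(1),((P-O)@D).round(1))
```

```text
1.75 [ 1.000e-02  5.130e-01  6.050e-01 -1.000e-03  2.027e+00 -1.769e+00] [587.9 121.7 448. ]
[[-0.206  0.979 -0.003]
 [ 0.979  0.206 -0.001]
 [-0.    -0.003 -1.   ]]
knob [ 558.  -135.1  215.9] [  31.9 -132.    94. ]
grip [501.1 159.5 130.8] [  2.1 175.6  52. ]
blankedgeUL [583.4 133.2 153.9] [ 76.9 132.8  28. ]
blankLL [451.2 107.9  71.3] [-80.9 140.6  28. ]
UR [607.1 -12.6 168.7] [ 73.7 -15.6  28. ]
LR [482.7 -37.3  91. ] [-74.9  -9.1  28. ]
```

Request:
{"api": "move_arm", "payload": {
  "rows": [
    [[60,0,0,0,1],[118,40,0,0,1],[118,100,0,0,1],[118,160,0,0,1],[118,220,0,0,1],[118,280,0,0,1],[118,340,0,0,1],[118,340,0,0,1]]
  ]
}}

```text
time_s: 2.8
eef_pos: [689.7, 241.3, 352.3]
ee_rot: [0.008, 0.631, 0.776, 0.014]
force: [-1.2, -0.2, 0.0]
grip_width: 0.996
```

```bash
cat > st.py <<'E'
from h import *
s=sense(); M=rot(s["ee_rot"]); D=deckR(.2106);O=np.array([558,-12.7,105])
print(s["time_s"],s["joints"].round(3),s["eef_pos"].round(1),"deck",((s["eef_pos"]-O)@D).round(1)); print(M.round(3).tolist(),"tool in deck",(D.T@M).round(3).tolist())
E
python3 st.py
```

```text
2.8 [ 0.175  0.896  0.188  0.006  2.026 -1.599] [689.7 241.3 352.3] deck [290.5 197.6 140. ]
[[-0.204, 0.978, 0.03], [0.979, 0.204, 0.011], [0.004, 0.032, -0.999]] tool in deck [[0.037, 0.871, -0.491], [0.993, 0.023, 0.116], [0.112, -0.491, -0.864]]
```

Request:
{"api": "move_arm", "payload": {
  "rows": [
    [[0,800,-300,0,1],[0,800,-300,0,1],[0,800,-300,0,1],[0,800,-300,0,1]]
  ]
}}

```text
time_s: 3.3
eef_pos: [718.3, 226.3, 331.4]
ee_rot: [0.019, 0.63, 0.775, 0.029]
force: [-0.7, 0.6, -0.6]
grip_width: 0.998
```

```bash
python3 st.py
```

```text
3.3 [ 0.146  0.926  0.188  0.013  1.959 -1.625] [718.3 226.3 331.4] deck [300.2 180.2 107.1]
[[-0.204, 0.977, 0.066], [0.979, 0.203, 0.022], [0.008, 0.069, -0.998]] tool in deck [[0.039, 0.888, -0.458], [0.993, 0.018, 0.12], [0.115, -0.459, -0.881]]
```

Request:
{"api": "move_arm", "payload": {
  "rows": [
    [[0,800,-600,0,1],[0,800,-600,0,1],[0,800,-600,0,1],[0,800,-600,0,1],[0,800,-600,0,1],[0,800,-600,0,1],[0,800,-600,0,1],[0,800,-600,0,1]]
  ]
}}

```text
time_s: 4.3
eef_pos: [703.4, 195.7, 387.4]
ee_rot: [0.029, 0.63, 0.775, 0.044]
force: [-0.7, 0.4, 0.3]
grip_width: 1.002
```

```bash
python3 st.py
```

```text
4.3 [ 0.103  0.849  0.187  0.023  2.001 -1.662] [703.4 195.7 387.4] deck [310.5 146.7 162.4]
[[-0.205, 0.974, 0.101], [0.979, 0.202, 0.032], [0.01, 0.106, -0.994]] tool in deck [[0.04, 0.905, -0.425], [0.992, 0.014, 0.123], [0.117, -0.426, -0.897]]
```

Request:
{"api": "move_arm", "payload": {
  "rows": [
    [[0,800,-300,0,1],[0,800,-300,0,1]]
  ]
}}

```text
time_s: 4.55
eef_pos: [720.5, 193.2, 380.1]
ee_rot: [0.04, 0.629, 0.774, 0.06]
force: [0.3, -0.1, -0.2]
grip_width: 0.999
```

Request:
{"api": "move_arm", "payload": {
  "rows": [
    [[0,800,-300,0,1],[0,800,-300,0,1]]
  ]
}}

```text
time_s: 4.8
eef_pos: [734.4, 190.8, 378.5]
ee_rot: [0.052, 0.628, 0.773, 0.076]
force: [-0.2, 0.6, 0.3]
grip_width: 0.998
```

Request:
{"api": "move_arm", "payload": {
  "rows": [
    [[0,800,-300,0,1],[0,800,-300,0,1]]
  ]
}}

```text
time_s: 5.05
eef_pos: [745.7, 188.5, 381.5]
ee_rot: [0.064, 0.627, 0.771, 0.092]
force: [-0.3, -0.7, -0.2]
grip_width: 1.001
```

```bash
sed -i "s/from_euler('zy'/from_euler('ZY'/" h.py; python3 st.py
python3 - <<'E'
from h import *
c=eyes.capture("top")
yaw=.2106;D=deckR(yaw);O=np.array([558,-12.7,105])
for n,p,w in(("knob",(369.5,160.7),94),("grip",(255,187.7),52),("blankedgeUL",(193/3+200,197/3+90),28),("blankLL",(227/3+200,354/3+90),28),("UR",(359/3+200,167/3+90),28),("LR",(383/3+200,318/3+90),28)):
    P=onplane(c,[p],D[:,2],O+w*D[:,2])[0]; print(n,P.round(1),((P-O)@D).round(1))
E
```

```text
5.05 [ 0.08   0.865  0.187  0.046  1.869 -1.678] [745.7 188.5 381.5] deck [337.8 157.5 114.9]
[[-0.205, 0.955, 0.214], [0.979, 0.197, 0.061], [0.016, 0.222, -0.975]] tool in deck [[0.012, 0.944, -0.329], [1.0, -0.007, 0.015], [0.012, -0.329, -0.944]]
knob [ 560.9 -137.5  201.3] [  31.3 -122.7   94. ]
grip [498.4 157.  152. ] [  5.6 178.5  52. ]
blankedgeUL [580.  131.7 170.3] [ 78.4 136.6  28. ]
blankLL [449.9 106.8  87.6] [-77.7 139.5  28. ]
UR [607.2 -12.6 168.1] [ 74.3 -10.2  28. ]
LR [482.9 -37.4  88.9] [-75.2  -8.5  28. ]
```

Request:
{"api": "move_arm", "payload": {
  "rows": [
    [[0,800,-200,0,1],[0,800,-200,0,1]]
  ]
}}

```text
time_s: 5.35
eef_pos: [761.2, 187.7, 376.8]
ee_rot: [0.076, 0.626, 0.769, 0.107]
force: [0.5, 0.1, -0.4]
grip_width: 1.0
```

Request:
{"api": "move_arm", "payload": {
  "rows": [
    [[0,800,-100,0,1],[0,800,-100,0,1]]
  ]
}}

```text
time_s: 5.6
eef_pos: [780.5, 188.3, 365.5]
ee_rot: [0.087, 0.624, 0.767, 0.122]
force: [-0.4, -0.2, -0.1]
grip_width: 1.001
```

Request:
{"api": "move_arm", "payload": {
  "rows": [
    [[0,800,-100,0,1],[0,800,-100,0,1]]
  ]
}}

```text
time_s: 5.85
eef_pos: [796.4, 188.5, 359.9]
ee_rot: [0.099, 0.622, 0.764, 0.138]
force: [-0.5, 0.7, -0.2]
grip_width: 0.995
```

Request:
{"api": "move_arm", "payload": {
  "rows": [
    [[0,800,0,0,1],[0,800,0,0,1]]
  ]
}}

```text
time_s: 6.1
eef_pos: [815.8, 190.1, 347.3]
ee_rot: [0.111, 0.62, 0.761, 0.153]
force: [-0.2, 0.3, 0.7]
grip_width: 1.0
```

Request:
{"api": "move_arm", "payload": {
  "rows": [
    [[0,800,0,0,1],[0,800,0,0,1]]
  ]
}}

```text
time_s: 6.35
eef_pos: [831.9, 191.1, 340.6]
ee_rot: [0.123, 0.618, 0.758, 0.168]
force: [-0.5, 0.2, 0.5]
grip_width: 1.0
```

```bash
python3 st.py
```

```text
6.35 [ 0.064  0.946  0.188  0.078  1.595 -1.693] [831.9 191.1 340.6] deck [388.1 142.1  35.3]
[[-0.207, 0.895, 0.395], [0.978, 0.18, 0.104], [0.022, 0.407, -0.913]] tool in deck [[0.013, 0.99, -0.138], [1.0, -0.011, 0.019], [0.017, -0.138, -0.99]]
```

Request:
{"api": "move_arm", "payload": {
  "rows": [
    [[0,800,0,0,1],[0,800,0,0,1]]
  ]
}}

```text
time_s: 6.6
eef_pos: [845.1, 191.8, 339.5]
ee_rot: [0.135, 0.615, 0.755, 0.184]
force: [-0.1, -0.6, 0.4]
grip_width: 1.001
```

Request:
{"api": "move_arm", "payload": {
  "rows": [
    [[0,800,-100,0,1],[0,800,-100,0,1]]
  ]
}}

```text
time_s: 6.85
eef_pos: [849.8, 190.5, 356.3]
ee_rot: [0.148, 0.612, 0.751, 0.2]
force: [0.0, 0.3, -0.1]
grip_width: 0.999
```

Request:
{"api": "move_arm", "payload": {
  "rows": [
    [[0,800,-100,0,1],[0,800,-100,0,1]]
  ]
}}

```text
time_s: 7.1
eef_pos: [853.1, 189.2, 375.2]
ee_rot: [0.161, 0.608, 0.746, 0.216]
force: [-0.3, -0.4, -0.0]
grip_width: 1.002
```

```bash
python3 st.py
```

```text
7.1 [ 0.053  0.92   0.187  0.101  1.498 -1.701] [853.1 189.2 375.2] deck [423.7 135.8  53.8]
[[-0.208, 0.839, 0.503], [0.978, 0.166, 0.127], [0.023, 0.518, -0.855]] tool in deck [[0.013, 1.0, -0.014], [1.0, -0.013, 0.019], [0.019, -0.014, -1.0]]
```

Request:
{"api": "move_arm", "payload": {
  "rows": [
    [[5,-20,-60,0,1],[10,-60,-110,0,1],[15,-120,-110,0,1],[20,-180,-110,0,1],[25,-240,-110,0,1],[30,-300,-110,0,1],[30,-350,-110,0,1],[30,-390,-110,0,1],[30,-418,-110,0,1],[30,-418,-110,0,1],[30,-418,-110,0,1]]
  ]
}}

```text
time_s: 8.48
eef_pos: [441.9, 135.2, 254.5]
ee_rot: [0.161, 0.608, 0.746, 0.217]
force: [-0.3, -0.2, -0.3]
grip_width: 1.002
```

```bash
python3 st.py
python3 - <<'E'
from h import *
D=deckR(.2106);O=np.array([558,-12.7,105])
c=eyes.capture("wrist"); i=c["color"].copy(); print({k:v for k,v in c.items() if k!="color"})
cv2.imwrite("pics/w1raw.png",i)
for p in proj(c,O+np.array([[5,178,52],[27,178,52],[-17,178,52],[75,65+73,28],[-75,138,28],[75,-12,28],[-75,-12,28],[150,240,0],[-150,240,0],[30,-120,94]])@D.T): cv2.circle(i,tuple(int(round(x)) for x in np.clip(p,-999,9999)),2,(255,0,255),-1)
cv2.imwrite("pics/w1.png",i)
E
```

```text
8.475 [-0.053 -0.171  2.015  0.22   0.783 -1.942] [441.9 135.2 254.5] deck [  9.1 168.9 170.6]
[[-0.208, 0.838, 0.505], [0.978, 0.166, 0.127], [0.023, 0.52, -0.854]] tool in deck [[0.013, 1.0, -0.012], [1.0, -0.013, 0.019], [0.018, -0.012, -1.0]]
{'vertical_fov': 67.7053315082168, 'cx': 321.4480896284629, 'cy': 206.73786756544035, 'k1': 0.0167745123849853, 'xyz': array([299.31284764, 102.9515032 , 355.19389255]), 'attitude': array([0.24727829, 0.57925049, 0.70705557, 0.32155052])}
```

View pics/w1.png

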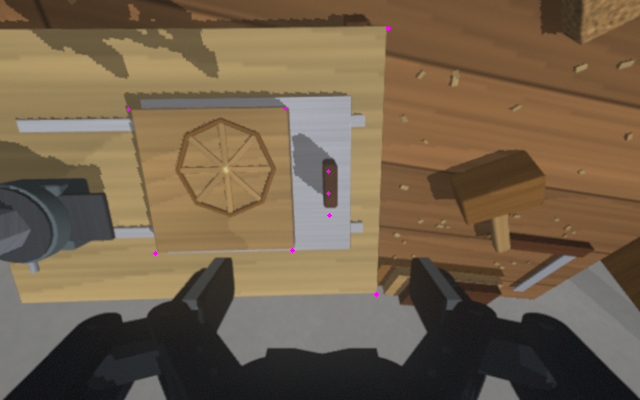

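The wrist view shows the grip at about (331,183) and the blank corners on their predicted marks, so the deck pose is good. The knob is at the left edge.

Run:
```python
from h import *
D=deckR(.2106);O=np.array([558,-12.7,105])
c=eyes.capture("wrist"); h=cv2.cvtColor(c["color"],cv2.COLOR_BGR2HSV)[145:220,310:350]
m=cv2.inRange(h,(0,110,20),(20,255,130)); ys,xs=np.nonzero(m); print(len(xs),xs.min()+310,xs.max()+310,ys.min()+145,ys.max()+145)
for p in([xs.min()+310,ys.mean()+145],[xs.max()+310,ys.mean()+145],[xs.mean()+310,ys.min()+145],[xs.mean()+310,ys.max()+145]):
    for w in(52,36,8): print(np.round(p),w,((onplane(c,[p],D[:,2],O+w*D[:,2])[0]-O)@D).round(1))
```

```text
7 333 335 191 205
[333. 200.] 52 [ 11.4 182.5  52. ]
[333. 200.] 36 [ 15.6 183.4  36. ]
[333. 200.] 8 [ 22.8 185.    8. ]
[335. 200.] 52 [ 11.5 184.5  52. ]
[335. 200.] 36 [ 15.6 185.5  36. ]
[335. 200.] 8 [ 22.9 187.2   8. ]
[334. 191.] 52 [  2.7 183.5  52. ]
[334. 191.] 36 [  6.4 184.5  36. ]
[334. 191.] 8 [ 12.8 186.1   8. ]
[334. 205.] 52 [ 16.8 183.5  52. ]
[334. 205.] 36 [ 21.2 184.4  36. ]
[334. 205.] 8 [ 29.  186.1   8. ]
```

Request:
{"api": "move_arm", "payload": {
  "rows": [
    [[7,-10,0,0,-0.2],[7,-10,30,0,-0.2],[7,-10,60,0,-0.2],[7,-10,80,0,-0.2],[7,-10,100,0,-0.2],[7,-10,120,0,-0.2],[7,-10,140,0,-0.2],[7,-10,144,0,-0.2],[7,-10,144,0,-0.2]]
  ],
  "squeeze": 25
}}

```text
time_s: 9.7
eef_pos: [504.3, 158.9, 126.1]
ee_rot: [0.161, 0.608, 0.747, 0.216]
force: [0.1, 0.2, -0.1]
grip_width: 0.401
```

```bash
python3 st.py
python3 - <<'E'
from h import *
c=eyes.capture("wrist"); cv2.imwrite("pics/w2.png",c["color"])
E
```

```text
9.7 [ 0.021  0.176  2.049  0.305  0.399 -2.004] [504.3 158.9 126.1] deck [ -2.9 179.1  26.7]
[[-0.208, 0.838, 0.504], [0.978, 0.166, 0.127], [0.023, 0.519, -0.855]] tool in deck [[0.013, 1.0, -0.013], [1.0, -0.012, 0.019], [0.019, -0.013, -1.0]]
```

View pics/w2.png

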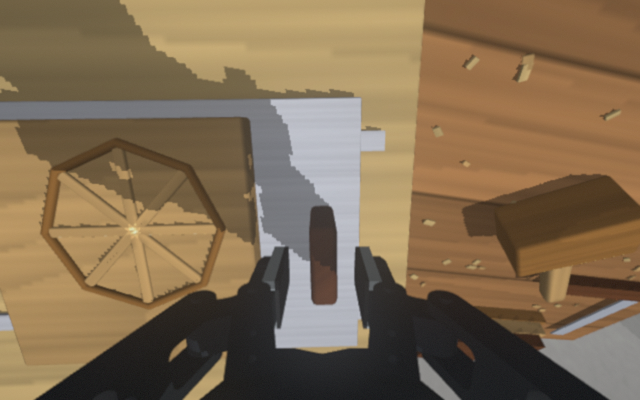

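The grip stands between the pads (around (323,255)), clear of the blank. I close and slide.

Request:
{"api": "move_arm", "payload": {
  "rows": [
    [[0,0,0,0,-1],[0,0,0,0,-1],[0,0,0,0,-1],[0,0,0,0,-1],[-8,0,0,0,-1],[-18,0,0,0,-1],[-28,0,0,0,-1],[-38,0,0,0,-1],[-48,0,0,0,-1],[-58,0,0,0,-1],[-64,0,0,0,-1],[-64,0,0,0,-1]]
  ]
}}

```text
time_s: 11.25
eef_pos: [518.5, 95.6, 127.2]
ee_rot: [0.163, 0.608, 0.746, 0.217]
force: [-15.1, -5.7, 19.7]
grip_width: 0.151
```

```bash
python3 st.py; python3 -c "
from h import *
print(sense()['force'],sense()['grip_width'])"
```

```text
11.25 [-0.148  0.17   2.055  0.481  0.446 -2.31 ] [518.5  95.6 127.2] deck [ -1.7 114.2  27.3]
[[-0.208, 0.836, 0.508], [0.978, 0.167, 0.126], [0.021, 0.523, -0.852]] tool in deck [[0.012, 1.0, -0.008], [1.0, -0.011, 0.017], [0.017, -0.008, -1.0]]
[-15.14589337  -5.72655914  19.65966797] 0.1505198112506434
```

Request:
{"api": "move_arm", "payload": {
  "rows": [
    [[-3,0,-1.2,0,-1],[-6,0,-1.2,0,-1],[-8,0,-1.2,0,-1],[-10,0,-1.2,0,-1],[-10,0,-1.2,0,-1]]
  ]
}}

```text
time_s: 11.88
eef_pos: [520.0, 85.7, 127.9]
ee_rot: [0.163, 0.608, 0.746, 0.217]
force: [6.2, 2.1, -6.6]
grip_width: 0.149
```

```bash
cat >> st.py <<'E'
print("Fdeck",(D.T@s["force"]).round(1),"T",s["wrist_torque"].round(2),"grip",round(s["grip_width"],3))
E
python3 st.py
```

```text
11.875 [-0.174  0.168  2.054  0.501  0.458 -2.349] [520.   85.7 127.9] deck [ -2.  104.2  28.2]
[[-0.208, 0.836, 0.508], [0.978, 0.167, 0.126], [0.021, 0.523, -0.852]] tool in deck [[0.011, 1.0, -0.008], [1.0, -0.011, 0.017], [0.017, -0.009, -1.0]]
Fdeck [ 2.   0.8 -9.1] T [0.02 0.   0.14] grip 0.149
```

No stop yet; I continue gently.

Request:
{"api": "move_arm", "payload": {
  "rows": [
    [[-1.5,0,0.3,0,-1],[-3,0,0.3,0,-1],[-4,0,0.3,0,-1],[-5,0,0.3,0,-1],[-5,0,0.3,0,-1]]
  ]
}}

```text
time_s: 12.5
eef_pos: [519.9, 85.4, 127.8]
ee_rot: [0.159, 0.607, 0.747, 0.219]
force: [4.9, 35.1, 2.6]
grip_width: 0.154
```

```bash
python3 st.py
```

```text
12.5 [-0.181  0.169  2.053  0.517  0.469 -2.37 ] [519.9  85.4 127.8] deck [ -2.2 103.9  28.2]
[[-0.213, 0.837, 0.504], [0.977, 0.167, 0.135], [0.029, 0.521, -0.853]] tool in deck [[0.012, 1.0, -0.01], [1.0, -0.011, 0.027], [0.026, -0.01, -1.0]]
Fdeck [11.7 33.3 -4.3] T [ 5.09 -0.77  3.03] grip 0.154
```

Firm stop reached (33 N along +v with no further travel), so the sled is home. I release it, lift and go over the knob.

Request:
{"api": "move_arm", "payload": {
  "rows": [
    [[0.8,0,0,0,-0.2],[0.8,0,0,0,-0.2],[0.8,0,0,0,-0.2],[0.8,0,-30,0,-0.2],[0.8,0,-80,0,-0.2],[0,0,-140,0,1],[-50,10,-145,0,1],[-100,20,-145,0,1],[-150,30,-145,0,1],[-200,33,-145,0,1],[-222,33,-145,0,1],[-222,33,-145,0,1]]
  ]
}}

```text
time_s: 14.0
eef_pos: [521.5, -146.3, 261.9]
ee_rot: [0.159, 0.608, 0.747, 0.219]
force: [-0.6, -0.7, -0.1]
grip_width: 1.006
```

```bash
python3 st.py
python3 - <<'E'
from h import *
D=deckR(.2106);O=np.array([558,-12.7,105])
c=eyes.capture("wrist"); i=c["color"].copy()
p=proj(c,O+np.array([[30,-120,94],[30,-120,62],[75,65,28],[-75,65,28],[75,-85,28],[-75,-85,28]])@D.T); print(p.round(1))
cv2.imwrite("pics/w3raw.png",i)
x,y=p[0].astype(int); x0=max(0,x-110);y0=max(0,y-90)
cr=cv2.resize(i[y0:y0+180,x0:x0+240],None,fx=2.5,fy=2.5,interpolation=cv2.INTER_CUBIC); print(x0,y0)
full=cv2.resize(i,(480,300)); 
cv2.imwrite("pics/w3.png",cr);
E
```

```text
14.0 [-0.723  0.081  1.757  0.527  1.043 -2.708] [ 521.5 -146.3  261.9] deck [  29.2 -123.   166.7]
[[-0.211, 0.838, 0.504], [0.977, 0.166, 0.135], [0.029, 0.52, -0.853]] tool in deck [[0.014, 1.0, -0.011], [1.0, -0.013, 0.026], [0.026, -0.011, -1.0]]
Fdeck [-0.7 -0.6  0.3] T [-0.06  0.24 -0.06] grip 1.006
[[322.5 211.9]
 [321.5 201.9]
 [491.4 230.3]
 [514.5  81.3]
 [353.6 233.3]
 [356.1  84.1]]
212 121
```

View pics/w3.png

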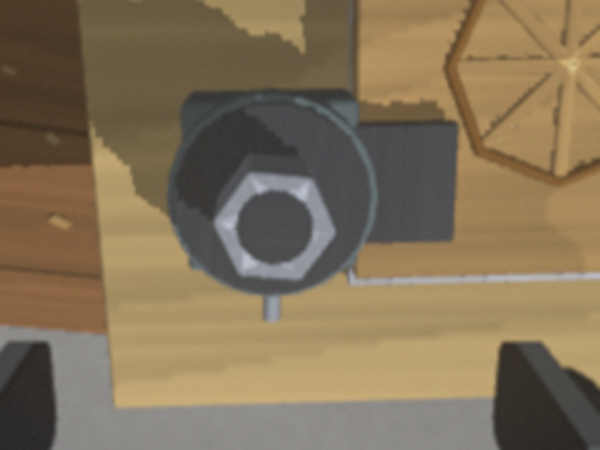

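The hexagon's top centre lies at full-frame (322,211), on the predicted mark. Its vertices run left-right, about 3 degrees clockwise, so the jaws need +33 degrees of roll. The blank's edge touches the pillar.

Request:
{"api": "move_arm", "payload": {
  "rows": [
    [[0,1.5,0,1.7,1],[0,1.5,0,3.4,1],[0,1.5,20,5.1,1],[0,1.5,45,5.5,1],[0,1.5,70,5.5,1],[0,1.5,85,5.5,1],[0,1.5,91,5.5,1],[0,1.5,91,5.5,1],[0,1.5,91,5.5,1]]
  ],
  "squeeze": 80
}}

```text
time_s: 15.18
eef_pos: [568.5, -132.7, 186.0]
ee_rot: [0.09, 0.794, 0.544, 0.256]
force: [-0.2, -0.5, 0.1]
grip_width: 1.004
```

```bash
python3 st.py
python3 - <<'E'
from h import *
D=deckR(.2106);O=np.array([558,-12.7,105])
c=eyes.capture("wrist"); cv2.imwrite("pics/w4.png",c["color"]); print(proj(c,O+np.array([[30,-120,94],[30,-120,62]])@D.T))
E
```

```text
15.175 [-0.63   0.244  1.774  0.575  0.844 -2.159] [ 568.5 -132.7  186. ] deck [  30.3 -119.6   76.5]
[[0.278, 0.818, 0.504], [0.91, -0.392, 0.135], [0.308, 0.422, -0.853]] tool in deck [[0.555, 0.832, -0.01], [0.832, -0.554, 0.026], [0.016, -0.023, -1.0]]
Fdeck [-0.2 -0.5  0.3] T [-0.04  0.24 -0.04] grip 1.004
[[320.65661404 259.54914488]
 [319.98578177 237.75501928]]
```

View pics/w4.png

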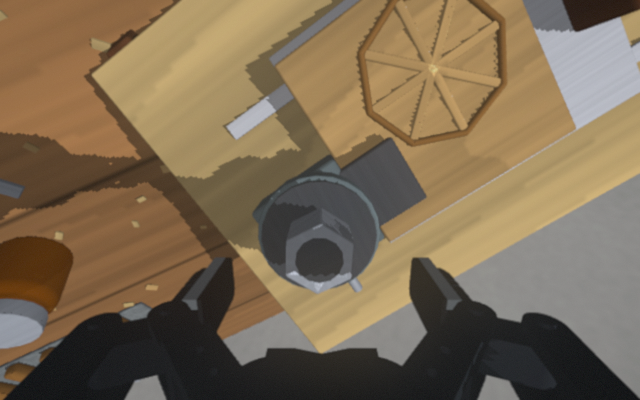

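The knob's vertical flats are at x≈287 and 353, centred between the jaws. I close.

Request:
{"api": "move_arm", "payload": {
  "rows": [
    [[0,0,0,0,-1],[0,0,0,0,-1],[0,0,0,0,-1],[0,0,0,0,-1],[0,0,0,0,-1]]
  ],
  "squeeze": 80
}}

```text
time_s: 15.85
eef_pos: [568.5, -132.7, 185.9]
ee_rot: [0.09, 0.794, 0.544, 0.256]
force: [-0.3, 0.4, -0.0]
grip_width: 0.006
```

```bash
python3 st.py
python3 - <<'E'
from h import *
c=eyes.capture("wrist"); cv2.imwrite("pics/w5.png",c["color"])
E
```

```text
15.85 [-0.63   0.244  1.775  0.575  0.844 -2.159] [ 568.5 -132.7  185.9] deck [  30.3 -119.6   76.5]
[[0.278, 0.818, 0.504], [0.91, -0.392, 0.135], [0.308, 0.422, -0.853]] tool in deck [[0.555, 0.832, -0.01], [0.832, -0.554, 0.026], [0.016, -0.023, -1.0]]
Fdeck [-0.2  0.4  0.1] T [-0.12  0.23 -0.04] grip 0.006
```

View pics/w5.png

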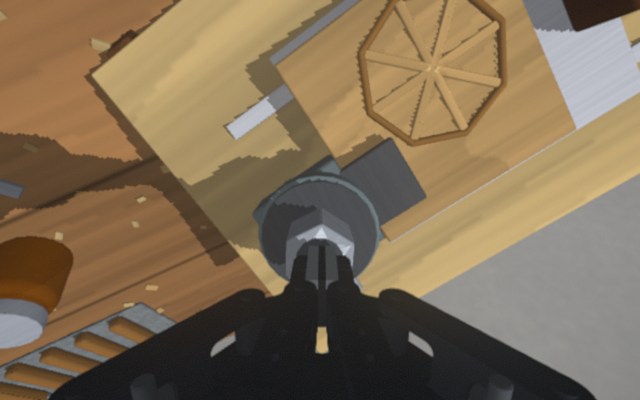

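The jaws shut completely (width 0.006), so they missed the knob. The fingertips (about (320,240)) hide its top hole, which means they are above it. I triangulate to find the offset.

Run:
```python
from h import *
s=sense();M=rot(s["ee_rot"]);T=s["eef_pos"]
c=eyes.capture("wrist"); t=eyes.capture("top"); sc=eyes.capture("scene")
D=deckR(.2106);O=np.array([558,-12.7,105])
print("tip,tcp,grasp px",proj(c,[T+8*M[:,2],T,T-11*M[:,2]]).round(1), "cam in tool",((c["xyz"]-T)@M).round(1))
def tri(*vs):
    A=np.zeros((3,3));b=np.zeros(3)
    for cc,p in vs:
        d=rays(cc,[p])[0];d/=np.linalg.norm(d);Q=np.eye(3)-np.outer(d,d);A+=Q;b+=Q@cam(cc)[2]
    X=np.linalg.solve(A,b); return X,[ (proj(cc,X)[0]-p).round(1) for cc,p in vs]
X,r=tri((c,(320,257)),(t,(369.5,160.7))); print("knob top",X.round(1),((X-O)@D).round(1),r)
# fingers and tool as the fixed cameras see them
print("pred TCP px top",proj(t,T),"scene",proj(sc,[T,X]))
a=cv2.resize(t["color"][110:210,310:430],None,fx=4,fy=4,interpolation=cv2.INTER_CUBIC)
b=cv2.resize(sc["color"][140:240,220:340],None,fx=4,fy=4,interpolation=cv2.INTER_CUBIC)
cv2.imwrite("pics/both.png",cv2.resize(np.hstack([a,b]),(800,333)))
```

```text
tip,tcp,grasp px [[321.3 241.4]
 [321.2 246.7]
 [321.2 254.9]] cam in tool [   0.3  -72.7 -162. ]
knob top [ 561.4 -136.6  197.6] [  30.  -121.9   90.5] [array([-2.3,  1.6]), array([-0.6,  0.1])]
pred TCP px top [[366.62030279 158.93048143]] scene [[270.4723565  195.79864273]
 [269.82028298 191.54800453]]
```

View pics/both.png

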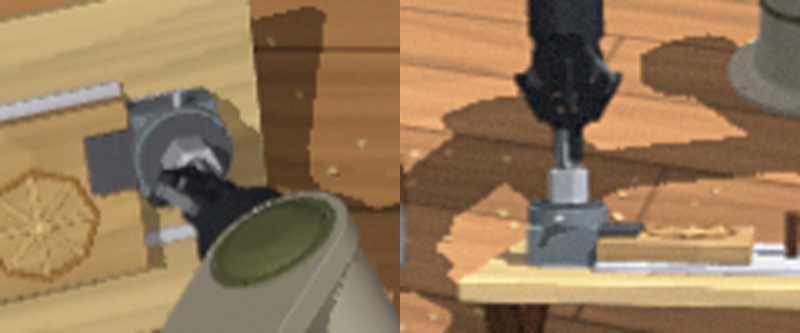

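The scene view shows the finger ends just at the knob's top, so the real tips stand about 25 mm higher than planned. I reopen and go lower in small checked steps.

Request:
{"api": "move_arm", "payload": {
  "rows": [
    [[0,0,0,0,1],[0,0,0,0,1],[0,0,0,0,1],[0,0,4,0,1],[0,0,8,0,1],[0,0,11,0,1],[0,0,14,0,1],[0,0,14,0,1]]
  ]
}}

```text
time_s: 17.05
eef_pos: [575.6, -130.8, 173.7]
ee_rot: [0.09, 0.794, 0.544, 0.256]
force: [0.1, 0.4, 0.5]
grip_width: 1.003
```

Request:
{"api": "move_arm", "payload": {
  "rows": [
    [[0,0,0,0,-1],[0,0,0,0,-1],[0,0,0,0,-1],[0,0,0,0,-1],[0,0,0,0,-1]]
  ],
  "squeeze": 30
}}

```text
time_s: 17.68
eef_pos: [575.2, -132.1, 174.0]
ee_rot: [0.091, 0.794, 0.544, 0.255]
force: [-7.7, -7.2, 4.2]
grip_width: 0.416
```

```bash
python3 st.py
python3 - <<'E'
from h import *
c=eyes.capture("wrist"); sc=eyes.capture("scene")
a=cv2.resize(c["color"][150:350,200:440],None,fx=2,fy=2); b=cv2.resize(sc["color"][150:230,225:305],(400,400),interpolation=cv2.INTER_CUBIC)
cv2.imwrite("pics/w6.png",cv2.resize(np.hstack([a,b]),(800,364)))
E
```

```text
17.675 [-0.619  0.271  1.773  0.582  0.815 -2.166] [ 575.2 -132.1  174. ] deck [  29.6 -120.4   62.8]
[[0.278, 0.818, 0.504], [0.911, -0.391, 0.132], [0.305, 0.422, -0.854]] tool in deck [[0.554, 0.832, -0.011], [0.832, -0.554, 0.024], [0.014, -0.022, -1.0]]
Fdeck [-5.4 -5.4  8.4] T [-0.99  1.06 -0.33] grip 0.416
```

View pics/w6.png

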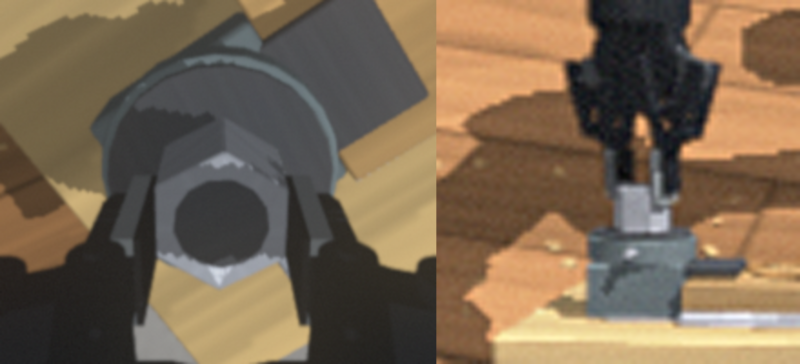

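The jaws now hold the knob's flats (35.4 mm wide), but only its upper part. I regrip 9 mm deeper, more firmly.

Request:
{"api": "move_arm", "payload": {
  "rows": [
    [[-0.5,0,0,0,0.3],[-0.5,0,0,0,0.3],[-0.5,0,3,0,0.3],[-0.5,0,6,0,0.3],[-0.5,0,9,0,0.3],[-0.5,0,9,0,0.3],[-0.5,0,9,0,-1],[-0.5,0,9,0,-1],[-0.5,0,9,0,-1],[-0.5,0,9,0,-1]]
  ],
  "squeeze": 80
}}

```text
time_s: 19.02
eef_pos: [579.7, -131.3, 166.5]
ee_rot: [0.092, 0.794, 0.544, 0.255]
force: [-4.3, 2.2, 6.0]
grip_width: 0.401
```

```bash
cat >> st.py <<'E'
print("about w at knob: T.w",((D.T@s["wrist_torque"])).round(2))
E
python3 st.py
```

```text
19.025 [-0.612  0.288  1.772  0.59   0.798 -2.172] [ 579.7 -131.3  166.5] deck [  29.6 -120.5   54.1]
[[0.278, 0.817, 0.505], [0.911, -0.391, 0.132], [0.305, 0.423, -0.853]] tool in deck [[0.554, 0.833, -0.01], [0.833, -0.553, 0.024], [0.014, -0.022, -1.0]]
Fdeck [-0.   3.1  7. ] T [0.18 0.4  0.29] grip 0.401
about w at knob: T.w [0.37 0.35 0.1 ]
```

Request:
{"api": "move_arm", "payload": {
  "rows": [
    [[0,0,0,1,-1],[0,0,0,2,-1],[0,0,0,3,-1],[0,0,0,4,-1],[0,0,0,5,-1],[0,0,0,6,-1],[0,0,0,7,-1],[0,0,0,8,-1],[0,0,0,9,-1],[0,0,0,10,-1],[0,0,0,10,-1]]
  ]
}}

```text
time_s: 20.4
eef_pos: [579.9, -131.3, 166.8]
ee_rot: [-0.048, 0.96, 0.074, 0.267]
force: [-4.5, 0.7, 2.9]
grip_width: 0.405
```

```bash
cat >> st.py <<'E'
X=D.T@M[:,0]; print("jaw angle (rad, cw +)",round(np.arctan2(X[0],X[1]),3))
E
python3 st.py
python3 - <<'E'
from h import *
c=eyes.capture("wrist"); cv2.imwrite("pics/w7.png",c["color"])
E
```

```text
20.4 [-0.612  0.288  1.772  0.591  0.797 -1.125] [ 579.9 -131.3  166.8] deck [  29.8 -120.5   54.2]
[[0.846, 0.168, 0.505], [0.117, -0.984, 0.132], [0.52, -0.053, -0.853]] tool in deck [[0.998, -0.063, -0.009], [-0.063, -0.998, 0.024], [-0.011, -0.023, -1.0]]
Fdeck [-2.   1.6  4.7] T [ 0.57 -0.61  0.  ] grip 0.405
about w at knob: T.w [ 0.37 -0.72 -0.23]
jaw angle (rad, cw +) 1.634
```

View pics/w7.png

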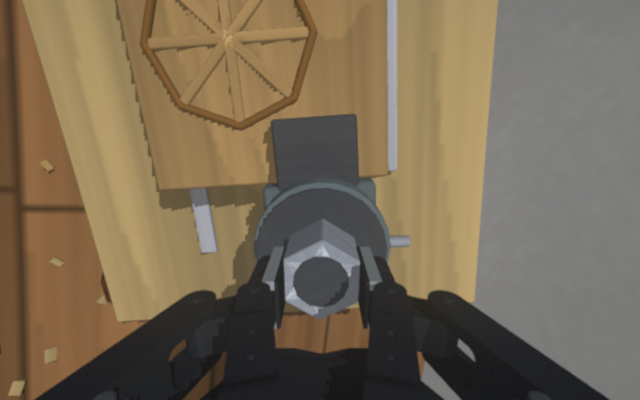

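The jaws and hexagon turned together. The detent pin is well visible to the right of the flange, tip at about (410,241). I track its tip numerically.

```bash
cat > pin.py <<'E'
from h import *
from scipy.ndimage import map_coordinates
def pin(show=False,w=50):
    D=deckR(.2106);O=np.array([558,-12.7,105])
    c=eyes.capture("wrist"); h=cv2.cvtColor(c["color"],cv2.COLOR_BGR2HSV)[...,1].astype(float)
    us=np.arange(60,100,.5); best=None
    for v in np.arange(-130,-109,1.):
        p=proj(c,O+np.c_[us,0*us+v,0*us+w]@D.T); f=map_coordinates(h,p.T[::-1],order=1,mode="nearest")
        low=f<60; i=np.argmax(~low&(us>68)); tip=us[i]
        if show: print(v,np.round(f[::6]).astype(int),tip)
        if best is None or tip>best[0]: best=(tip,v)
    return best
if __name__=="__main__":
    import sys; print("pin tip u,v",pin(len(sys.argv)>1))
E
python3 pin.py 1
```

```text
-130.0 [ 12   3   5  29 100 100 101 103 102 102 104 101 102 102] 70.0
-129.0 [ 11   4   5  25  99  99 102 103 100 100 103 101 101 103] 70.5
-128.0 [ 14   8   8  29 102 101 101 101 101 102 103 103 101 102] 70.5
-127.0 [  9  12   9  29 102 100 102 101 102  99 103 104 102 101] 71.0
-126.0 [ 10   8   5  27  98  98 102  99 101 100 103 103 102 102] 71.0
-125.0 [  7  10   8  24  62  67  60  52 102  99 102 103 102 102] 72.0
-124.0 [ 11   9   3  27   9  14  14  15 102 100 103 102 103 103] 83.0
-123.0 [ 11   7   7  27  19  20  16  20 102 101 102 102 102 103] 83.0
-122.0 [  7   7   7  29  20  19  18  20 101 102 102 102 103 101] 83.0
-121.0 [ 10   9  10  28  19  19  20  18 101 103 102 103 103 103] 83.0
-120.0 [  7   3   7  26  18  17  17  17 102 102 103 102 102 103] 83.0
-119.0 [ 10   8   8  25  17  17  18  13 101 103 102 103 102 102] 82.5
-118.0 [ 11   8   4  27  15  11  14  37 101 103 103 102 101 102] 82.0
-117.0 [  5   7   2  27  84  82  88  97 102 103 105 102 101 103] 70.5
-116.0 [ 10  10   3  29 101 102 103 101 102 103 103 104 100 102] 70.0
-115.0 [ 13   7   3  27 101 101 102 102 102 103 103 103 101 102] 70.0
-114.0 [  6   7   2  20 101 101 102 101 101 102 103 103 100 102] 70.0
-113.0 [  8   7   7  15 101 101 101 101 102 103 102 103 101 104] 70.0
-112.0 [  9  10  15  49 101 101 101 101 101 102 102 103 101 103] 69.5
-111.0 [  9   4  23  83 101 101 102 101 101 102 103 102 102 103] 69.0
-110.0 [  8   2  25  98 101 101 101 101 101 102 100 100 101 102] 68.5
pin tip u,v (np.float64(83.0), np.float64(-124.0))
```

Request:
{"api": "move_arm", "payload": {
  "rows": [
    [[0,0,0,1,-1],[0,0,0,2,-1],[0,0,0,3,-1],[0,0,0,3,-1]]
  ]
}}

```text
time_s: 21.0
eef_pos: [580.0, -131.3, 166.8]
ee_rot: [-0.089, 0.959, -0.076, 0.257]
force: [-3.4, 0.8, -0.0]
grip_width: 0.4
```

```bash
python3 pin.py; python3 st.py|tail -3
```

```text
pin tip u,v (np.float64(82.5), np.float64(-124.0))
Fdeck [-2.1  1.7  1.6] T [ 0.3  -0.85 -0.22] grip 0.401
about w at knob: T.w [-0.02 -0.89 -0.25]
jaw angle (rad, cw +) 1.945
```

Request:
{"api": "move_arm", "payload": {
  "rows": [
    [[0,0,0,1,-1],[0,0,0,2,-1],[0,0,0,2,-1]]
  ]
}}

```text
time_s: 21.42
eef_pos: [580.0, -131.4, 166.8]
ee_rot: [-0.115, 0.947, -0.174, 0.246]
force: [-4.0, 1.2, -0.2]
grip_width: 0.405
```

```bash
python3 pin.py; python3 st.py|tail -3
```

```text
pin tip u,v (np.float64(82.5), np.float64(-123.0))
Fdeck [-3.   1.8  1.1] T [ 0.1  -0.9  -0.29] grip 0.4
about w at knob: T.w [-0.23 -0.9  -0.2 ]
jaw angle (rad, cw +) 2.151
```

Request:
{"api": "move_arm", "payload": {
  "rows": [
    [[0,0,0,1,-1],[0,0,0,2,-1],[0,0,0,2,-1]]
  ]
}}

```text
time_s: 21.85
eef_pos: [580.0, -131.6, 166.8]
ee_rot: [-0.14, 0.924, -0.271, 0.233]
force: [-4.1, 1.0, -0.7]
grip_width: 0.406
```

```bash
python3 pin.py; python3 st.py|tail -3
```

```text
pin tip u,v (np.float64(82.5), np.float64(-123.0))
Fdeck [-2.8  2.4  2.6] T [-0.08 -0.86 -0.5 ] grip 0.401
about w at knob: T.w [-0.48 -0.82 -0.29]
jaw angle (rad, cw +) 2.357
```

Request:
{"api": "move_arm", "payload": {
  "rows": [
    [[0,0,0,1,-1],[0,0,0,2,-1],[0,0,0,2,-1]]
  ]
}}

```text
time_s: 22.28
eef_pos: [579.7, -131.8, 166.4]
ee_rot: [-0.162, 0.891, -0.363, 0.217]
force: [-6.1, 0.2, -0.1]
grip_width: 0.402
```

```bash
python3 pin.py; python3 st.py|tail -3
```

```text
pin tip u,v (np.float64(83.0), np.float64(-124.0))
Fdeck [-4.9  2.5  2.5] T [-0.76 -0.21 -0.1 ] grip 0.398
about w at knob: T.w [-0.72 -0.04  0.34]
jaw angle (rad, cw +) 2.561
```

Request:
{"api": "move_arm", "payload": {
  "rows": [
    [[0,0,0,1,-1],[0,0,0,1,-1]]
  ]
}}

```text
time_s: 22.58
eef_pos: [579.6, -131.8, 166.4]
ee_rot: [-0.173, 0.872, -0.408, 0.209]
force: [-4.4, 2.1, 1.0]
grip_width: 0.401
```

```bash
python3 pin.py; python3 st.py|tail -3
```

```text
pin tip u,v (np.float64(79.0), np.float64(-123.0))
Fdeck [-1.6  3.1  1.3] T [-0.45 -0.53 -0.38] grip 0.403
about w at knob: T.w [-0.67 -0.43 -0.03]
jaw angle (rad, cw +) 2.662
```

The pin dropped 4 mm, from u 83 to 79: the click. I move 0.2 rad on, to the notch's middle.

Request:
{"api": "move_arm", "payload": {
  "rows": [
    [[0,0,0,1,-1],[0,0,0,2,-1],[0,0,0,2,-1]]
  ]
}}

```text
time_s: 23.0
eef_pos: [579.5, -131.7, 166.3]
ee_rot: [-0.193, 0.826, -0.495, 0.19]
force: [-4.3, 3.3, 0.6]
grip_width: 0.404
```

```bash
python3 pin.py; python3 st.py
```

```text
pin tip u,v (np.float64(79.5), np.float64(-121.0))
23.05 [-0.613  0.288  1.773  0.59   0.796  0.108] [ 579.5 -131.8  166.3] deck [  29.3 -120.9   54.1]
[[0.438, -0.743, 0.505], [-0.89, -0.436, 0.131], [0.123, -0.507, -0.853]] tool in deck [[0.271, -0.963, -0.01], [-0.962, -0.271, 0.022], [-0.024, 0.004, -1.0]]
Fdeck [-2.3  4.5  3. ] T [-0.57 -0.5   0.06] grip 0.402
about w at knob: T.w [-0.53 -0.37  0.4 ]
jaw angle (rad, cw +) 2.867
```

Request:
{"api": "move_arm", "payload": {
  "rows": [
    [[0,0,0,-0.4,-1],[0,0,0,-0.4,-1]]
  ]
}}

```text
time_s: 23.3
eef_pos: [579.6, -131.8, 166.4]
ee_rot: [-0.189, 0.837, -0.476, 0.194]
force: [-2.8, 2.7, -0.2]
grip_width: 0.405
```

```bash
python3 pin.py; python3 st.py|tail -3
```

```text
pin tip u,v (np.float64(79.5), np.float64(-121.0))
Fdeck [-3.   3.2  1.9] T [-0.73 -0.59 -0.22] grip 0.4
about w at knob: T.w [-0.82 -0.42  0.25]
jaw angle (rad, cw +) 2.823
```

Request:
{"api": "move_arm", "payload": {
  "rows": [
    [[0,0,0,0,0.3],[0,0,0,0,1],[0,0,0,0,1],[0,0,0,0,1],[0,0,-20,0,1],[0,0,-60,0,1],[0,0,-110,0,1],[0,0,-130,0,1],[0,0,-130,0,1]]
  ]
}}

```text
time_s: 24.48
eef_pos: [513.9, -149.3, 278.4]
ee_rot: [-0.188, 0.836, -0.476, 0.196]
force: [0.3, -0.0, -0.0]
grip_width: 1.003
```

```bash
python3 pin.py; python3 st.py
python3 - <<'E'
from h import *
c=eyes.capture("wrist"); cv2.imwrite("pics/w8.png",c["color"])
t=eyes.capture("top")["color"]; cv2.imwrite("pics/t8.png",t)
D=deckR(.2106);O=np.array([558,-12.7,105])
print(proj(c,O+np.array([[30,-120,94],[79,-120,50],[83,-120,50],[0,-85,28],[0,-85,0]])@D.T).round(1))
# bystanders: change against the first top picture
a=cv2.imread("pics/top0.png"); d=cv2.absdiff(a,t).max(2)>60
for n,(x,y) in dict(mallet=(160,165),gouge=(453,212),sander=(183,260),jar=(459,154)).items(): print(n,d[y-25:y+25,x-25:x+25].sum())
E
```

```text
pin tip u,v (np.float64(79.5), np.float64(-122.0))
24.525 [-0.739  0.053  1.747  0.518  1.079  0.109] [ 513.9 -148.9  277.1] deck [  30.5 -123.9  183.9]
[[0.47, -0.724, 0.505], [-0.871, -0.474, 0.13], [0.146, -0.501, -0.853]] tool in deck [[0.312, -0.95, -0.01], [-0.95, -0.313, 0.022], [-0.024, 0.003, -1.0]]
Fdeck [-0.1  0.4 -0.4] T [-0.1   0.23 -0.04] grip 1.0
about w at knob: T.w [-0.06  0.25 -0.  ]
jaw angle (rad, cw +) 2.824
[[319.9 203. ]
 [336.8 144.6]
 [338.2 140.6]
 [283.3 201.6]
 [286.7 195.3]]
mallet 0
gouge 1534
sander 132
jar 98
```

View pics/w8.png

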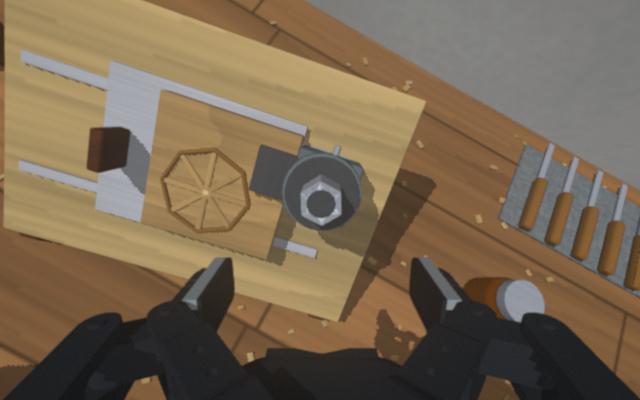

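The last view shows the blank's edge against the pillar, the pin drawn in at about (337,149), and the knob free. I move aside to compare the bystanders.

Request:
{"api": "move_arm", "payload": {
  "rows": [
    [[0,0,-50,0,1],[-50,0,-80,0,1],[-100,0,-80,0,1],[-150,0,-80,0,1],[-200,0,-80,0,1],[-250,0,-80,0,1],[-250,0,-80,0,1]]
  ]
}}

```text
time_s: 25.5
eef_pos: [354.7, 61.2, 307.7]
ee_rot: [-0.19, 0.838, -0.474, 0.193]
force: [0.6, -0.4, -0.0]
grip_width: 1.002
```

```bash
python3 st.py|head -1
python3 - <<'E'
from h import *
t=eyes.capture("top"); T=t["color"]; s=eyes.capture("scene")["color"]
D=deckR(.2106);O=np.array([558,-12.7,105])
a=cv2.imread("pics/top0.png"); b=cv2.imread("pics/scene0.png")
for nm,i,j,L in(("top",a,T,dict(mallet=(160,165),gouge=(453,212),sander=(183,260),jar=(459,154))),("scene",b,s,dict(mallet=(440,262),gouge=(219,202),sander=(421,210),jar=(193,223)))):
  for n,(x,y) in L.items():
    A=i[y-28:y+28,x-28:x+28]; B=j[y-40:y+40,x-40:x+40]
    r=cv2.matchTemplate(B,A,cv2.TM_CCOEFF_NORMED); _,m,_,l=cv2.minMaxLoc(r); print(nm,n,round(m,3),np.array(l)-12)
# dark wooden grip in the top view -> v on w=52
h=cv2.cvtColor(T,cv2.COLOR_BGR2HSV); m=cv2.inRange(h,(0,120,20),(20,255,115)); q=np.zeros_like(m); q[160:200,255:310]=m[160:200,255:310]
ys,xs=np.nonzero(q)
if len(xs): print(len(xs),((onplane(t,[(xs.mean(),ys.mean())],D[:,2],O+48*D[:,2])[0]-O)@D).round(1))
E
```

```text
25.5 [-0.451 -0.506  2.087  0.381  1.157  0.497] [354.7  61.2 307.7] deck [-48.1 114.8 269.1]
top mallet 0.998 [0 0]
top gouge 0.998 [0 0]
top sander 0.818 [0 0]
top jar 0.999 [0 0]
scene mallet 0.996 [0 0]
scene gouge 0.973 [0 0]
scene sander 0.821 [0 0]
scene jar 0.996 [0 0]
76 [  5.7 103.9  48. ]
```

```bash
python3 -c "
from h import *
ctrl.finish_job(); print(sense()['time_s'])"
```

```text
the job is handed in; nothing more can be done
the job is handed in; nothing more can be done
```

I slid the carrier fully home, then turned the knob clockwise until the detent clicked. I left it in the notch and handed the job in at about 25.5 s, with the gripper open and clear.

- **Carrier:** it stopped firmly, with 33 N along +v and no further travel. The last wrist view showed the blank's edge against the pillar. The last top view put the grip at v ≈ 104 mm, where home should be about 105 mm.
- **Knob:** it clicked about 2.0 rad into the turn. The pin tip dropped 4 mm, from u 83.0 to 79.0 mm. I turned about 0.2 rad further towards the middle of the notch and then back slightly. After release the tip still read 79.5 mm, so it was still in the notch.
- **Bench items:** in both fixed views the mallet, gouge, sander and jar matched the first pictures with no shift. The sander's match score was lower (0.82); I put that down to shadow but did not check it.

Two things did not go to plan:

- **First knob grip:** it missed, because the fingertips stood roughly 25 mm higher than I had planned from the stated tool point. I regripped about 22 mm lower, which held. The carrier grip was probably shallower than intended for the same reason, but it still reached the stop.
- **Tool tilt:** the moves offer no tilt command, so I got the 32 degrees by repeatedly reaching just past the arm's limit. This left about 1.5 degrees of sideways error.

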